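# Bed the stacked sharpening stones in their holders

## Task

Get the sharpening bench ready: take the stack of four sharpening stones apart and bed each stone in its own wooden holder, the one whose recess matches its size, lying flat and fully home in the recess, same side up as it lay. The stones are brittle, so set them down and never drop them, and leave the oil can and the chisel where they are.

Things in the scene. Friction and masses are not known exactly. Their poses are not given: they have to be found in the camera images.
- stone_large: The longest of four plain grey sharpening stones, a loose flat block 200 long (its x) x 60 wide (its y) x 25 mm thick (z up), about 0.69 kg; at the start at the bottom of the stack, lying on the bench, every stone turned and shifted a little against the one below. Origin: centre of its underside.
- stone_medium: The second longest of four plain grey sharpening stones, a loose flat block 150 long (its x) x 50 wide (its y) x 25 mm thick (z up), about 0.43 kg; at the start second from the bottom, lying on the large stone, every stone turned and shifted a little against the one below. Origin: centre of its underside.
- stone_small: The third longest of four plain grey sharpening stones, a loose flat block 115 long (its x) x 45 wide (its y) x 22 mm thick (z up), about 0.26 kg; at the start third from the bottom, lying on the medium stone, every stone turned and shifted a little against the one below. Origin: centre of its underside.
- stone_pocket: The shortest of four plain grey sharpening stones, a loose flat block 80 long (its x) x 35 wide (its y) x 20 mm thick (z up), about 0.13 kg; at the start on top of the stack, lying on the small stone, every stone turned and shifted a little against the one below. Origin: centre of its underside.
- holder_large: Wooden holder of the large stone, screwed down: block 234 (x) x 94 (y) x 20 mm high with an open recess 210 (x) x 70 (y), 10 mm deep: 5 mm of play all round. Rim 12 mm wide; in the middle of both long sides a 44 mm wide finger notch down to the recess floor, which is darker wood. Holders differ only in size. Origin: centre of its underside; recess floor at z 10 mm, rim at 20 mm.
- holder_medium: Wooden holder of the medium stone, screwed down: block 184 (x) x 84 (y) x 20 mm high with an open recess 160 (x) x 60 (y), 10 mm deep: 5 mm of play all round. Rim 12 mm wide; in the middle of both long sides a 44 mm wide finger notch down to the recess floor, which is darker wood. Holders differ only in size. Origin: centre of its underside; recess floor at z 10 mm, rim at 20 mm.
- holder_small: Wooden holder of the small stone, screwed down: block 149 (x) x 79 (y) x 20 mm high with an open recess 125 (x) x 55 (y), 10 mm deep: 5 mm of play all round. Rim 12 mm wide; in the middle of both long sides a 44 mm wide finger notch down to the recess floor, which is darker wood. Holders differ only in size. Origin: centre of its underside; recess floor at z 10 mm, rim at 20 mm.
- holder_pocket: Wooden holder of the pocket stone, screwed down: block 114 (x) x 69 (y) x 20 mm high with an open recess 90 (x) x 45 (y), 10 mm deep: 5 mm of play all round. Rim 12 mm wide; in the middle of both long sides a 44 mm wide finger notch down to the recess floor, which is darker wood. Holders differ only in size. Origin: centre of its underside; recess floor at z 10 mm, rim at 20 mm.
- oil_can: Bystander: small round steel oil can, 66 mm across, 78 mm high with a thin brass spout to 119 mm; standing loose on the bench beyond the holders. Origin: centre of its underside.
- chisel: Bystander: wood chisel lying loose on the bench beyond the holders, 250 mm long along its x (blade to +x), 26 mm wide, 24 mm high. Origin: under the ferrule, at bench level.
Things that resemble listed ones, but are neither listed nor needed, are in the scene too. Leave any purple, red or turquoise look-alike of the stone_large alone.

How it is judged:
By the outcome, as a careful person would: the job done as asked, in the order asked, and still so for the second after the job is handed in, with the robot touching nothing.
It also fails if it takes over 131 s, if anything falls off the work surface, if the arm or the gripper's body presses on something with over 40 N, if the wrist force passes 120 N, or if a joint passes its speed limit or range.

## Robot

A 6-joint arm with a two-finger parallel gripper is mounted at the origin on the work surface. World frame = base frame: x ahead of the robot, y to its left, z up, the work surface at z = 0. Lengths are in mm, angles in rad, forces in N, time in s.
With the tool pointing down it reaches from about 325 to 875 mm from the base axis. Payload 4.4 kg.
Tool frame: the origin (TCP) lies on the centre line of the jaws, within the pads' length; the fingertips stand ahead of it and the grasp point (between the pads) lies 6 mm ahead of it (ctrl.tcp_to_tips is the z of the fingertips in the tool frame, in mm); z points along the fingers, y is the line along which they close (so a half turn about z gives the same grasp; the last joint's range is limited). The gripper opens to 85 mm and grips with 20 to 120 N. Pads are 22 mm wide; open, the fingers measure 114 mm over their backs; the gripper's body (76 mm by 85 mm) begins 54 mm behind the grasp point. The pads swing forward as they close: fully open they stand 13 mm farther back than shut.
Start: joints at [-1.26, 0.207, 1.542, -0, 1.393, -0.15], TCP at [255.671, -515.034, 256.282] pointing down, gripper open.
Joint ranges: [-2.73, 2.73], [-0.86, 2.22], [0.23, 2.46], [-1.11, 4.25], [0.08, 2.63], [-2.82, 2.82]. Speed limits (rad/s): [2.79, 2.79, 3.14, 3.14, 3.14, 3.14].

## Interface

Orientations are given as a 3x3 rotation matrix whose columns are the frame's x, y, z axes.
In Python, from plant import ctrl, sensors, optics gives the robot as it stands. Calls block until the motion is done:
- ctrl.move_ptp(position, orientation): joint-space move of the TCP to a pose.
- ctrl.move_l(position, rot=None, vel=150, threshold=None): straight line of the TCP; rot=None keeps the orientation; vel is the mean speed in mm/s. With threshold (N) it stops when the force on the tool has changed by that much, and returns True; else False.
- ctrl.set_joints(angles): joint-space move.
- ctrl.gripper_to(opening, force=None): finger opening in mm; force is the grip in N (None keeps the last); returns when the fingers have stopped.
- ctrl.hold(seconds).
- ctrl.solve_ik(position, orientation): joint angles nearest the present ones, or None.
- sensors.read_state(): the state.
- optics.grab_frame(name): name is "scene" or "side" or "wrist"; returns (picture, depth): 420x560x3 uint8, red, green, blue; 420x560 float32, mm along the optical axis (not along the pixel's ray), 0 where there is no reading.
- optics.camera_params(name): a dict with "mtx" (3x3 intrinsics, pixels), "R" (3x3) and "t" (3): a world point X has camera coordinates R X + t; the wrist camera has in their place "T_tool_cam" (4x4, takes a point from camera to tool coordinates, whose origin is the TCP and whose axes are the flange's). Camera axes: x right, y down, z forward; pixel columns grow to the right and rows downward; lengths in mm; the calibration is good to about 2 mm. A picture is of the moment at which its call begins: read the wrist's pose just before it. camera_params takes no time and is no camera call.
A pose or a line that the arm cannot do raises ctrl.MotionError and nothing moves.
- ctrl.finish_job(): hands the job in; it is judged then, once.
The state is a dict: "t": time; "q": joint angles; "qvel": joint speeds; "tau": joint torques, N m; "eef_pos": TCP position; "eef_rot": TCP orientation; "force": force on the tool from outside, world axes, zero at the start; "wrist_torque": the same for the moment, N m; "grip_width": finger opening in mm; "grasp_force": force on a finger pad.
Only numpy, scipy, OpenCV 4.12 (cv2) and the standard library are available. Lean on these libraries where they do the work, as an engineer would, in place of code of your own. Each camera call takes 0.05 s, during which the arm holds its last target. There are 200 camera calls.

## Working session

There is one attempt and no reset: what is moved stays moved. The work goes in short steps, each a Python script; the robot and the scene stay as the last script left them, time stands still between calls to the robot, and variables do not carry over. Pictures are saved under pics/ and viewed, at most 14 in all, crops included, and the job is handed in when it is done.

```bash
ls; mkdir -p pics; python3 - <<'E'
from plant import ctrl,sensors,optics
import cv2,numpy as np
for n in("scene","side"):
    p,d=optics.grab_frame(n); cv2.imwrite(f"pics/{n}0.png",p[:,:,::-1]); np.savez(f"pics/{n}0.npz",p=p,d=d)
    c=optics.camera_params(n); print(n,c)
print(optics.camera_params("wrist"),ctrl.tcp_to_tips,sensors.read_state())
E
```

```text
pics
scene {'mtx': array([[417.65002133,   0.        , 284.35976211],
       [  0.        , 417.65002133, 210.86134249],
       [  0.        ,   0.        ,   1.        ]]), 'R': array([[-0.40482804,  0.91437294,  0.00603128],
       [ 0.69472404,  0.31185632, -0.64815441],
       [-0.59453575, -0.258201  , -0.76148505]]), 't': array([  87.4962056 , -312.33285411, 1435.67473371])}
side {'mtx': array([[538.93057848,   0.        , 268.71553021],
       [  0.        , 538.93057848, 203.25983294],
       [  0.        ,   0.        ,   1.        ]]), 'R': array([[-0.98949519, -0.14323759,  0.01955138],
       [-0.10855002,  0.64683482, -0.75486529],
       [ 0.09547858, -0.74905788, -0.65558839]]), 't': array([ 515.13469097,   40.18776792, 1586.8909878 ])}
{'mtx': array([[289.29050254,   0.        , 280.39996137],
       [  0.        , 289.29050254, 201.5481561 ],
       [  0.        ,   0.        ,   1.        ]]), 'T_tool_cam': array([[ 7.79169183e-05, -9.58375874e-01, -2.85509505e-01,
         7.38523096e+01],
       [ 9.99999955e-01,  1.57254563e-04, -2.54954961e-04,
         5.337405
[... 290 characters left out ...]
52577e+00, -1.50498701e-01]), 'qvel': array([-0.00067993, -0.00135962, -0.00339859,  0.00234997, -0.00016991,
       -0.00154811]), 'tau': array([-5.52378933e-04, -3.84092903e+01, -2.92550397e+01, -3.16924124e-04,
        4.82295320e-03,  7.51337808e-06]), 'eef_pos': array([ 255.48095226, -514.40197015,  255.22433101]), 'eef_rot': array([[ 8.95687536e-01,  4.44683496e-01, -6.52786835e-04],
       [ 4.44683868e-01, -8.95685334e-01,  2.01027345e-03],
       [ 3.09243833e-04, -2.09086065e-03, -9.99997766e-01]]), 'force': array([-0.41527211,  0.42230766,  0.14274497]), 'wrist_torque': array([ 8.70882749e-05,  5.22971866e-02, -2.31922735e-03]), 'grasp_force': 0.0, 'grip_width': 85.69848198163419}
```

View pics/scene0.png

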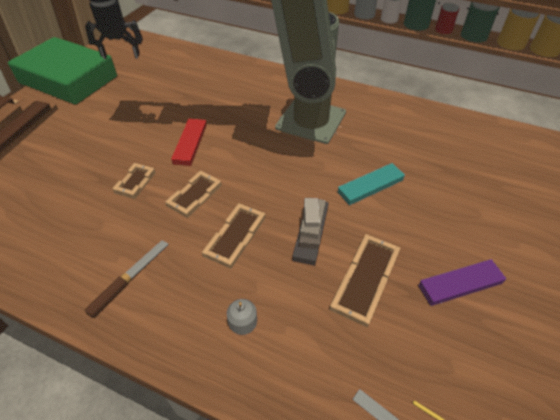

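View pics/side0.png

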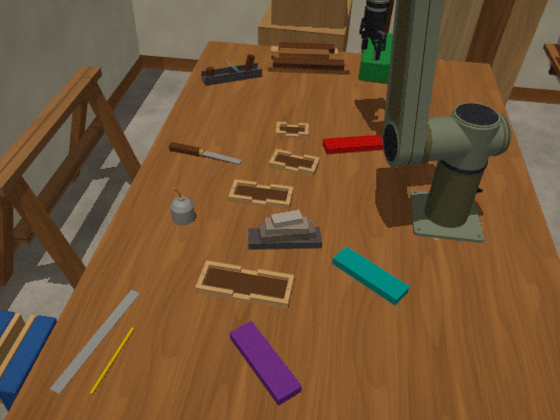

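Both views show the four holders in a row: pocket at (134,179), small (193,192), medium (235,234) and large (367,278) in the scene image. The stack is at (311,230) and the oil can at (242,316). Next I'll get poses from the depth clouds.

```bash
cat > h.py <<'E'
import numpy as np,cv2
def cloud(d,c,Rwc=None,twc=None):
    v,u=np.mgrid[:d.shape[0],:d.shape[1]]
    K=c["mtx"]; X=np.stack([(u-K[0,2])/K[0,0]*d,(v-K[1,2])/K[1,1]*d,d],-1)
    if Rwc is None: Rwc=c["R"].T; twc=-Rwc@c["t"]
    W=X@Rwc.T+twc; W[d<=0]=np.nan
    return W
def rect(P):
    (x,y),(w,h),a=cv2.minAreaRect(P[:,:2].astype(np.float32))
    if h>w: w,h=h,w; a+=90
    return round(x,1),round(y,1),round(w,1),round(h,1),round((a+90)%180-90,1)
def fit(P,L,W):
    """pose of an LxW rectangle that best matches the outline of points P (robust)"""
    x,y,_,_,a0=rect(P); best=None
    for a in np.arange(a0-8,a0+8.1,.25):
        r=np.deg2rad(a); R=np.array([[np.cos(r),np.sin(r)],[-np.sin(r),np.cos(r)]])
        q=P[:,:2]@R.T; lo=np.percentile(q,.5,axis=0);hi=np.percentile(q,99.5,axis=0)
        s=np.prod(hi-lo)
        if best is None or s<best[0]: best=(s,a,R.T@((lo+hi)/2),hi-lo)
    return best[2].round(1),round((best[1]+90)%180-90,2),best[3].round(1)
E
python3 - <<'E'
from plant import optics
from h import *
for n in("scene","side"):
    z=np.load(f"pics/{n}0.npz"); p,d=z["p"],z["d"]; W=cloud(d,optics.camera_params(n))
    tab=(abs(W[...,2])<8)&(W[...,0]>350)&(W[...,0]<800)
    print(n,"table z",np.nanmedian(W[tab][:,2]),np.nanstd(W[tab][:,2]))
    m=((W[...,2]>10)&(W[...,2]<140)&(W[...,0]>200)&(W[...,0]<1000)).astype(np.uint8)
    k,l,s,_=cv2.connectedComponentsWithStats(m)
    for i in range(1,k):
        if s[i,4]<100: continue
        P=W[l==i]; print(rect(P),s[i,4],"z",np.percentile(P[:,2],[50,98]).round(1),"rgb",np.median(p[l==i],0),"px",s[i,:4])
E
```

```text
scene table z 0.8570019513053921 1.7133529779560526
(228.8, -927.3, 304.0, 72.4, 87.1) 2031 z [73.9 93.5] rgb [45. 76. 46.] px [ 8 56 81 48]
(423.5, -832.3, 267.1, 163.6, 42.7) 1845 z [40.4 62.8] rgb [83. 56. 39.] px [ 0 95 57 62]
(284.0, -303.6, 190.0, 62.8, 16.7) 833 z [25.5 29.4] rgb [176.  53.  48.] px [171 120  34  44]
(491.9, -360.2, 118.8, 74.1, 5.0) 665 z [14.6 23.5] rgb [149. 116.  82.] px [112 163  43  35]
(463.6, -173.6, 153.5, 82.4, -8.9) 1026 z [14.1 23.1] rgb [144.5 113.   80. ] px [165 170  57  46]
(242.5, 261.9, 148.3, 63.9, -35.4) 822 z [25.3 29.2] rgb [ 67. 141. 130.] px [338 174  53  29]
(454.4, 182.2, 200.2, 61.4, 11.2) 1506 z [52.7 95. ] rgb [104.  94.  82.] px [292 197  37  67]
(545.8, 3.1, 187.1, 86.0, -2.4) 1631 z [13.5 23.6] rgb [133. 104.  74.] px [202 203  63  64]
(530.5, 357.6, 238.7, 94.4, -3.5) 2831 z [12.7 23.2] rgb [102.  76.  54.] px [330 234  71  92]
(789.7, -176.1, 194.4, 27.5, -7.8) 828 z [21.8 27.1] rgb [92. 62. 45.] px [ 85 254  66  64]
(451.2, 572.6, 202.2, 61.7, -48.5) 2049 z [25.7 29. ] rgb [109.  59. 121.] px [419 259  88  46]
(755.2, 135.4, 
[... 743 characters left out ...]
 [88. 51. 28.] px [169 143  60  18]
(465.2, -174.4, 151.5, 91.8, -7.6) 704 z [15.8 25.8] rgb [122.  91.  55.] px [269 149  50  26]
(546.4, 2.1, 185.0, 94.9, -1.7) 1109 z [15.2 25.4] rgb [121.  91.  54.] px [228 180  65  29]
(751.2, 139.8, 64.6, 62.1, 2.1) 564 z [ 53.4 109.5] rgb [109.5 100.5  91. ] px [170 188  24  36]
(452.2, 180.5, 199.7, 70.1, 11.2) 2069 z [49.9 95.2] rgb [82. 73. 67.] px [248 210  74  39]
(242.8, 261.4, 145.3, 65.9, -36.2) 1009 z [25.9 30.6] rgb [  0. 134. 124.] px [332 247  46  44]
(530.9, 355.4, 235.4, 101.8, -3.3) 2482 z [14.1 24.6] rgb [118.  87.  51.] px [195 261  99  46]
(450.4, 569.2, 204.2, 63.4, -48.1) 2420 z [25.7 30. ] rgb [105.  43. 121.] px [230 321  72  83]
```

```bash
cat >> h.py <<'E'
from plant import ctrl,sensors,optics
def rot(a):
    c,s=np.cos(np.deg2rad(a)),np.sin(np.deg2rad(a)); return np.array([[c,s,0],[s,-c,0],[0,0,-1.]])
def wrist(name=None):
    s=sensors.read_state(); p,d=optics.grab_frame("wrist"); c=optics.camera_params("wrist"); T=c["T_tool_cam"]
    R=s["eef_rot"]; W=cloud(d,c,R@T[:3,:3],R@T[:3,3]+s["eef_pos"])
    if name: cv2.imwrite(f"pics/{name}.png",p[:,:,::-1]); np.savez(f"pics/{name}.npz",p=p,d=d,W=W)
    return p,W
def near(W,xy,L,Wd,a,zlo,zhi,m=18):
    r=np.deg2rad(a); q=(W[...,:2]-np.array(xy))@np.array([[np.cos(r),-np.sin(r)],[np.sin(r),np.cos(r)]])
    k=(abs(q[...,0])<L/2+m)&(abs(q[...,1])<Wd/2+m)&(W[...,2]>zlo)&(W[...,2]<zhi)
    n,l,s,_=cv2.connectedComponentsWithStats(k.astype(np.uint8))
    return W[l==1+np.argmax(s[1:,4])]
E
python3 - <<'E'
from h import *
G={"pocket":(491.9,-361,5,114,69),"small":(464,-174,-8.5,149,79),"medium":(546,3,-2,184,84),"large":(530.7,356.5,-3.4,234,94)}
def go(x,y,a):
    ctrl.move_ptp([x,y,250],rot(a)); s=sensors.read_state(); print(s["q"].round(2),s["t"])
for k,(x,y,a,L,Wd) in G.items():
    go(x,y,a); p,W=wrist("w_"+k)
    tab=W[(abs(W[...,2])<8)]; print(k,"table",np.median(tab[:,2]),"rim",fit(near(W,(x,y),L,Wd,a,12,30),L,Wd))
    P=near(W,(x,y),L,Wd,a,-50,60,-20); print(" floor",np.percentile(P[:,2],[10,50]))
go(453,181,11); p,W=wrist("w_stack")
z=0
for k,L,Wd,t in(("large",200,60,25),("medium",150,50,25),("small",115,45,22),("pocket",80,35,20)):
    P=near(W,(453,181),L,Wd,11,z+6,z+t+4,40); print(k,fit(P,L,Wd),np.percentile(P[:,2],95)); z+=t
E
```

```text
[-0.78  0.29  1.46 -0.    1.4   0.71] 1.1917
pocket table 0.12127714625640351 rim (array([ 533.8, -360.7]), np.float64(-85.75), array([68.5, 34.7]))
 floor [ 9.46403433 10.40844575]
[-0.54  0.04  1.74 -0.    1.36  1.18] 2.025
small table 0.11507829093170585 rim (array([ 514.1, -184.4]), np.float64(80.55), array([78.7, 52.1]))
 floor [ 9.45259977 10.43924067]
[-0.15  0.15  1.62 -0.    1.37  1.45] 2.875
medium table 0.11161995723551854 rim (array([605.2,  -2. ]), np.float64(88.1), array([83.6, 69. ]))
 floor [ 9.43321317 10.41133289]
[ 0.45  0.35  1.38 -0.    1.42  2.09] 4.2583
large table 0.11791699967000113 rim (array([602.3, 351.4]), np.float64(-3.15), array([94.2, 93.6]))
 floor [ 9.45659413 10.41391018]
[0.2  0.02 1.76 0.   1.36 1.58] 5.1
large (array([497.9, 187.3]), np.float64(11.15), array([112.2,  59.1])) 26.32870616770753
medium (array([501.4, 192.9]), np.float64(-72.5), array([49.7, 40.8])) 51.53624845841817
small (array([484.3, 187.2]), np.float64(10.65), array([47. , 44.8])) 73.41143764143176
pocket (array([452.2, 175.8]), np.float64(24.45), array([79.3, 34.4])) 93.1331603844944
```

View pics/w_stack.png

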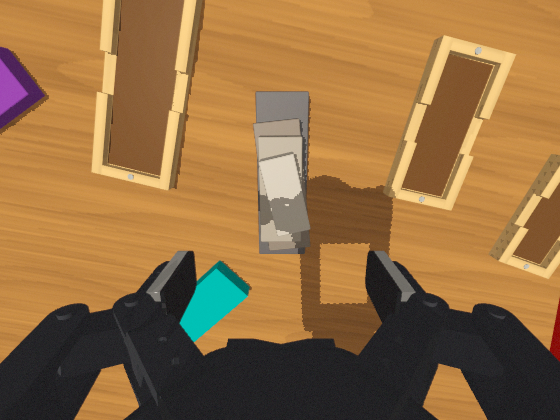

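The wrist view shows the stack at (283,175) with every layer visible. The component filter split the outlines, so I'm refitting without it.

```bash
sed -i '/connectedComponentsWithStats(k.astype/d; s/    return W\[l==1+np.argmax.*/    return W[k]/' h.py
cat >> h.py <<'E'
S=dict(large=(200,60,25,0),medium=(150,50,25,25),small=(115,45,22,50),pocket=(80,35,20,72))
def stone(W,k,xy=(453,181),a=11,base=None,m=25):
    L,Wd,t,z=S[k]; z=z if base is None else base
    P=near(W,xy,L,Wd,a,z+5,z+t+3.5,m); return fit(P,L,Wd)
E
python3 - <<'E'
from h import *
G={"pocket":(491.9,-361,5,114,69),"small":(464,-174,-8.5,149,79),"medium":(546,3,-2,184,84),"large":(530.7,356.5,-3.4,234,94)}
for k,(x,y,a,L,Wd) in G.items():
    W=np.load(f"pics/w_{k}.npz")["W"]; P=near(W,(x,y),L,Wd,a,10.5,26,12); f=near(W,(x,y),L,Wd,a,-50,60,-20)
    print(k,fit(near(W,(x,y),L,Wd,a,14,26,12),L,Wd),fit(near(W,(x,y),L,Wd,a,6,26,12),L,Wd),np.percentile(P[:,2],90))
W=np.load("pics/w_stack.npz")["W"]
for k in S: print(k,stone(W,k))
E
```

```text
pocket (array([ 494.1, -363.9]), np.float64(4.5), array([114.1,  68.6])) (array([ 494.3, -363.8]), np.float64(4.25), array([113.6,  68.3])) 20.846322050056642
small (array([ 466.4, -176.8]), np.float64(-9.45), array([148.5,  78.6])) (array([ 466.4, -176.7]), np.float64(-8.95), array([147.4,  78.3])) 20.7917522596413
medium (array([548.2,  -0. ]), np.float64(-1.9), array([183.1,  83.6])) (array([ 5.483e+02, -1.000e-01]), np.float64(-1.65), array([182.4,  83.2])) 20.728039090112027
large (array([532.6, 355.5]), np.float64(-3.3), array([233.6,  93.6])) (array([532.9, 355.4]), np.float64(-3.05), array([232.2,  93. ])) 20.6911969564448
large (array([455.3, 179.4]), np.float64(10.9), array([198.8,  59.6]))
medium (array([449.5, 176.9]), np.float64(17.1), array([149.4,  49.7]))
small (array([451. , 180.7]), np.float64(10.9), array([114.5,  44.5]))
pocket (array([452.2, 175.8]), np.float64(24.45), array([79.3, 34.4]))
```

```bash
cat >> h.py <<'E'
H={"pocket":(494.2,-363.8,4.4),"small":(466.4,-176.7,-9.2),"medium":(548.2,0,-1.8),"large":(532.7,355.4,-3.2)}
C=3.0   # fingertips above the stone's underside
def log(*a): s=sensors.read_state(); print(*a,"t",round(s["t"],1),"z",s["eef_pos"][2].round(1),"F",s["force"].round(1),"w",round(s["grip_width"],1),"g",round(s["grasp_force"],1))
def pick(k,xy,a):
    L,Wd,t,b=S[k]; z=b+C+25; R=rot(a)
    ctrl.gripper_to(min(Wd+22,85)); ctrl.move_l([*xy,z+60],R,vel=150)
    hit=ctrl.move_l([*xy,z],vel=50,threshold=8); log("down",hit)
    if hit: return
    ctrl.gripper_to(Wd-5,force=60); log("grip")
    ctrl.move_l([*xy,z+20],vel=40); ctrl.move_l([*xy,220],vel=120); log("up")
def place(k,d=(0,0),da=0):
    """d: shift of the tool in the holder frame"""
    x,y,a=H[k]; R=rot(a+da); r=np.deg2rad(a); x+=np.cos(r)*d[0]-np.sin(r)*d[1]; y+=np.sin(r)*d[0]+np.cos(r)*d[1]
    z=10+C+25
    ctrl.move_l([x,y,200],R,vel=150); ctrl.move_l([x,y,z+16],vel=80); log("above")
    hit=ctrl.move_l([x,y,z-3],vel=15,threshold=4); log("touch",hit)
def release(k):
    ctrl.gripper_to(min(S[k][1]+20,85)); p=sensors.read_state()["eef_pos"]
    ctrl.move_l([p[0],p[1],p[2]+40],vel=60); ctrl.move_l([p[0],p[1],250],vel=150); log("clear")
def inhand(k,name=None):
    s=sensors.read_state(); p,W=wrist(name); L,Wd,t,_=S[k]; R=s["eef_rot"]
    a=np.rad2deg(np.arctan2(R[1,0],R[0,0])); z0=s["eef_pos"][2]-25-C
    P=near(W,s["eef_pos"][:2],L,Wd,a,z0+t-3,z0+t+6,15)
    c,b,w=fit(P,L,Wd); d=R[:2,:2].T@(c-s["eef_pos"][:2]); print("inhand tool xy",d.round(1),"da",round(b-a,1),w,"top",np.median(P[:,2])-z0-t)
E
python3 - <<'E'
from h import *
pick("pocket",(452.2,175.8),24.4)
inhand("pocket","hand_p")
E
```

```text
down False t 7.7 z 100.4 F [-0.4  0.1 -0.6] w 56.7 g 0.0
grip t 8.0 z 100.7 F [-0.3 -0.4  2.8] w 33.1 g 60.8
up t 9.6 z 219.0 F [-0.6 -0.2 -1.9] w 33.6 g 60.4
inhand tool xy [-0.2  0.5] da -2.0 [78.9 55. ] top -0.5826960632540477
```

View pics/hand_p.png

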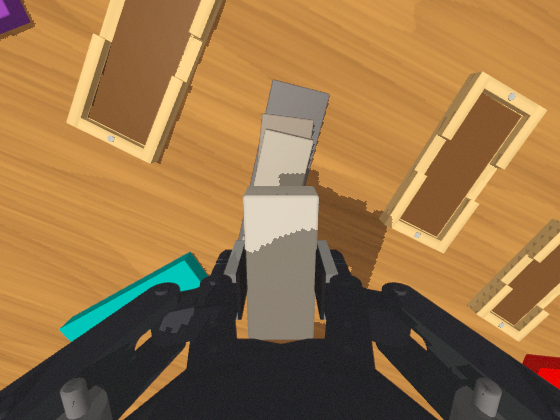

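The pocket stone is held straight and centred (columns 244–318, middle 281), so the calibration checks out. Placing it now.

```bash
python3 - <<'E'
from h import *
place("pocket")
E
```

```text
above t 15.4 z 54.6 F [-0.2 -0.3 -1.1] w 33.4 g 60.3
touch True t 16.3 z 38.7 F [-0.1 -0.3  5. ] w 33.6 g 60.9
```

```bash
cat >> h.py <<'E'
def check(k,name):
    x,y,a=H[k]; p,W=wrist(name); L,Wd,t,_=S[k]
    P=near(W,(x,y),L,Wd,a,10+t-4,10+t+5,8); pl=np.linalg.lstsq(np.c_[P[:,:2]-[x,y],np.ones(len(P))],P[:,2],rcond=None)[0]
    print("placed",k,fit(P,L,Wd),"top",pl[2].round(1),"tilt deg",np.rad2deg(pl[:2]).round(2))
def restack(k,xy,a):
    ctrl.move_l([*xy,250],rot(a),vel=250); p,W=wrist("st_"+k); r=stone(W,k,xy,a); print(k,r); return r
E
python3 - <<'E'
from h import *
release("pocket"); check("pocket","pl_p")
c,a,w=restack("small",(451,180.7),10.9)
if abs(w-[115,45]).max()<3:
    pick("small",c,a); inhand("small","hand_s"); place("small")
E
```

```text
clear t 18.8 z 248.5 F [-0.2  0.3 -0.1] w 54.9 g 0.0
placed pocket (array([ 493.6, -363.8]), np.float64(4.55), array([78.7, 34.6])) top 30.1 tilt deg [-0.03 -0.04]
small (array([451.5, 180.5]), np.float64(11.0), array([113.5,  44.3]))
down False t 23.7 z 78.4 F [-0.   0.2 -0. ] w 67.0 g 0.0
grip t 24.1 z 78.7 F [ 0.7 -0.3  4. ] w 43.7 g 63.2
up t 25.9 z 219.0 F [ 0.2 -0.2 -2.7] w 43.7 g 62.5
inhand tool xy [9.  0.2] da 0.8 [94.3 61.6] top -0.6235616022439672
above t 30.4 z 54.5 F [-0.3 -0.4 -2.1] w 43.4 g 62.5
touch True t 31.4 z 38.7 F [ 0.4 -0.1  4.8] w 43.4 g 63.2
```

View pics/pl_p.png

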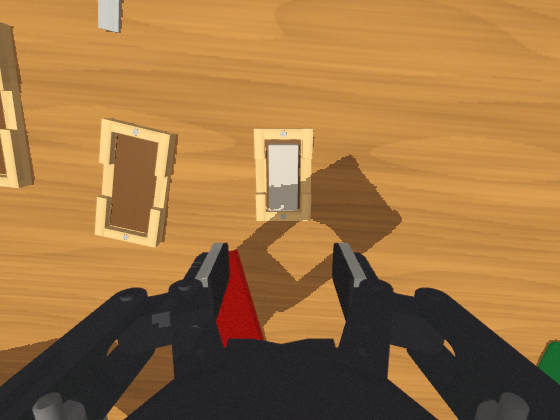

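The pocket stone lies centred in its recess at (283,178), flat to within 0.05°. The small stone has touched down at floor height, so I'm going on with the medium.

```bash
python3 - <<'E'
from h import *
release("small"); check("small","pl_s")
c,a,w=restack("medium",(449.5,176.9),17.1)
if abs(w-[150,50]).max()<3:
    pick("medium",c,a); inhand("medium","hand_m"); place("medium")
E
```

```text
clear t 33.8 z 248.8 F [-0.3  0.2 -0.1] w 65.3 g 0.0
placed small (array([ 465.6, -176.3]), np.float64(-8.65), array([112.6,  44.5])) top 32.1 tilt deg [-0.    0.03]
medium (array([449.5, 177.1]), np.float64(17.25), array([147.9,  49.2]))
down False t 38.1 z 53.4 F [1.  0.1 0.1] w 72.2 g 0.0
grip t 38.5 z 53.7 F [-0.9  1.8  4.2] w 49.0 g 65.3
up t 40.5 z 218.9 F [-0.4 -0.4 -4.1] w 48.6 g 64.3
inhand tool xy [19.3  0.4] da 0.1 [108.8  59.7] top -0.6606953936585
above t 44.0 z 54.5 F [ 1.2  0.3 -4.2] w 49.0 g 64.2
touch True t 45.0 z 38.7 F [0.4 0.3 6.2] w 48.6 g 65.3
```

```bash
python3 - <<'E'
from h import *
release("medium"); check("medium","pl_m")
c,a,w=restack("large",(455.3,179.4),10.9)
if abs(w-[200,60]).max()<4:
    pick("large",c,a); inhand("large","hand_l"); place("large")
E
```

```text
clear t 47.4 z 248.7 F [-0.1 -0.4 -0.1] w 69.8 g 0.0
placed medium (array([5.476e+02, 1.000e-01]), np.float64(-1.75), array([147.9,  49.3])) top 35.1 tilt deg [-0.01  0.02]
large (array([455.3, 179.5]), np.float64(10.65), array([197.8,  59.2]))
down False t 51.3 z 28.4 F [ 0.2 -0.4 -0.3] w 81.9 g 0.0
grip t 51.7 z 28.7 F [-1.5 -0.1  5.4] w 58.4 g 67.5
up t 53.9 z 219.0 F [-0.1 -0.4 -5.8] w 58.7 g 66.2
inhand tool xy [31.7  0.3] da -0.3 [133.4  61.9] top -0.7280083845082572
above t 57.4 z 54.6 F [-0.  -0.1 -7.3] w 58.8 g 66.2
touch True t 58.3 z 38.8 F [ 0.4 -0.4  6. ] w 58.4 g 67.7
```

```bash
python3 - <<'E'
from h import *
release("large"); check("large","pl_l")
ctrl.set_joints([-1.26,0.207,1.542,0,1.393,-0.15]); p,d=optics.grab_frame("scene"); cv2.imwrite("pics/end.png",p[:,:,::-1]); log()
E
```

```text
clear t 60.8 z 248.4 F [-0.2 -0.4 -0.5] w 80.1 g 0.0
placed large (array([532.1, 355.3]), np.float64(-2.9), array([197.5,  59.2])) top 35.1 tilt deg [0.01 0.03]
t 64.1 z 255.8 F [-0.8 -0.   1.1] w 80.0 g 0.0
```

View pics/end.png

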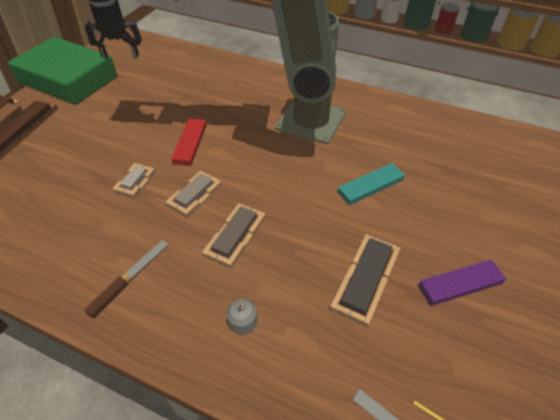

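All four stones sit in their holders, at (134,179), (193,192), (235,234) and (367,278). The oil can, the chisel and the look-alikes have not moved.

```bash
python3 -c "
from plant import ctrl
print(ctrl.finish_job())"
```

```text
the job is handed in; nothing more can be done
None
```

The job is handed in: all four stones lie flat and fully home in their own holders, same side up, with the oil can and chisel untouched, at about 64 s of the 131 s limit.

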